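# Set a block of cheese to the flip stop of a portion cutter

### The job

Set the cheese up for its next cut on the wire portion cutter: flip the raised stop flag fully down into the channel, then push the cheese along, flat against the back fence, until its leading end bears on the tip of the stop's thumbscrew, and keep it pressed there for about half a second. Press firmly but not hard: a friction clamp alone holds the stop on its rail, and the stop must keep its setting. Leave the cheese seated against both stop and fence, and do not disturb the jars and the small bowl nearby.

Things in the scene. Friction and masses are not known exactly. Their poses are not given: they have to be found in the camera images.
- cutter: Wire portion cutter, fixed: beech board 170 (x) x 400 (y) x 28 mm high. Origin on the worktop; +y runs along the channel from the cheese to the stop, +x to the back. Board from y -215 to +185 mm, x -85 to +85. Steel fence along y, 30 mm high above the board, front face at x +30. Stop rail behind it, y +53 to +183. Wire bow thrown back, at y +31, x 50 to 255, up to 155 mm high; wire slot at y +45.
- stop_hinge (a point): Middle of the stop flag's hinge axis (parallel to the cutter's y), at cutter x +64 mm, 58 mm above the board, on a carriage 34 mm long that slides along the rail. The carriage is set at cutter y +90 to +125 and held only by a friction clamp: it slips when pushed along y with more than about 12 N; if it shifts over 2 mm its setting is lost. Sliding the cheese over the board alone takes 2 to 5 N.
- stop_flag (a joint): Angle of the stop flag, rad: 0 = fully down on its rest, about 1.6 to 1.85 = raised at the start (foot pointing forward). Steel arm 22 mm wide from the hinge, with a foot 16 mm thick and 52 mm long at right angles to it. Down, the arm lies level over the fence and the foot hangs in the channel, 11 mm clear of the board. Stiff hinge (0.15 N m) that stays where it is left.
- flag_corner (a point): Outer corner of the flag, mid-width, where arm and foot meet: 71 mm from the hinge axis along the arm, level with the arm's upper face (5 mm from the axis). Raised, the arm stands about upright over the hinge, its upper face to the back (+x), the foot pointing forward from the top. Push that back face forward and follow it down round the hinge; straight-down pressure on the foot jams.
- cheese_center (a point): Centre of the hard cheese block, 58 (x) x 120 (y) x 62 mm high, about 0.45 kg, axes near the cutter's. It starts on the board askew, up to 35 mm off the fence. Against the fence its centre is at cutter x +1. Friction is high: askew, it jams if pushed at its middle. The stop's brass thumbscrew (tip 14 mm wide, 28 mm above the board, x +1) ends 14 to 32 mm before the hinge's y; not measured.
- jam_jar: Bystander: glass jar with a lid, 65 mm wide, 100 mm high, standing left of the cutter; origin under its base.
- ramekin: Bystander: small cream bowl, 94 mm wide, 45 mm high, left of the cutter; origin under its base.
- spice_jar: Bystander: spice jar with a dark cap, 41 mm wide, 105 mm high, standing behind and right of the cutter; origin under its base.

How it is judged:
By the outcome, as a careful person would: the job done as asked, in the order asked, and still so for the second after the job is handed in, with the robot touching nothing.
It also fails if it takes over 72 s, if anything falls off the work surface, if the arm or the gripper's body presses on something with over 40 N, if the wrist force passes 120 N, or if a joint passes its speed limit or range.

### The arm

A 7-joint arm with a two-finger parallel gripper is mounted at the origin on a cart in front of the work surface, level with it; the furniture and walls round the work are solid. World frame = base frame: x ahead of the robot, y to its left, z up, the work surface at z = 0. Lengths are in m, angles in rad, forces in N, time in s.
With the tool pointing down it reaches from about 0.425 to 0.95 m from the base axis. Payload 4.7 kg.
Tool frame: the origin (TCP) lies on the centre line of the jaws, within the pads' length; the fingertips stand robot.nose_length ahead of it and the grasp point (between the pads) lies 8 mm behind it (robot.nose_length is the distance from the TCP to the fingertips, in m); z points along the fingers, y is the line along which they close (so a half turn about z gives the same grasp; the last joint's range is limited). The gripper opens to 85 mm and grips with 20 to 120 N. Pads are 22 mm wide; open, the fingers measure 114 mm over their backs; the gripper's body (76 mm by 85 mm) begins 54 mm behind the grasp point. The pads swing forward as they close: fully open they stand 13 mm farther back than shut.
Start: joints at [1.32, 0.469, -0.049, 1.532, 0.024, 1.141, -0.082], TCP at [0.149, -0.658, 0.206] pointing down, gripper open.
Joint ranges: [-2.59, 2.59], [-0.33, 1.99], [-1.39, 1.29], [0.1, 2.45], [-1.04, 4.18], [0.21, 1.99], [-2.66, 2.66]. Speed limits (rad/s): [2.57, 2.57, 3.14, 3.14, 3.14, 3.14, 3.14].

### API

Orientations are given as [roll, pitch, yaw] about the fixed x, y, z axes, in that order (R = Rz(yaw) Ry(pitch) Rx(roll)).
In Python, from plant import robot gives the robot as it stands. Calls block until the motion is done:
- robot.goto(position, orientation): joint-space move of the TCP to a pose.
- robot.move_straight(position, vel=0.15, attitude=None, contact_N=None): straight line of the TCP; attitude=None keeps the orientation; vel is the mean speed in m/s. With contact_N (N) it stops when the force on the tool has changed by that much, and returns True; else False.
- robot.move_joints(angles): joint-space move.
- robot.grip(opening, strength=None): opening from 0.0 (shut) to 1.0 (fully open); strength is the grip in N (None keeps the last); returns when the fingers have stopped.
- robot.sleep(seconds).
- robot.inverse_kinematics(position, orientation): joint angles nearest the present ones, or None.
- robot.sense(): the state.
- robot.grab_frame(name): name is "side" or "top" or "wrist"; returns a dict with "image" (384x512x3 uint8, red, green, blue), "range_z" (384x512 float32, m along the optical axis (not along the pixel's ray), 0 where there is no reading), "fx", "fy", "cx", "cy" (pixels), "R" (3x3) and "t" (3): a world point X has camera coordinates R X + t. Camera axes: x right, y down, z forward; pixel columns grow to the right and rows downward; lengths in m; the calibration is good to about 2 mm. A picture is of the moment at which its call begins.
A pose or a line that the arm cannot do raises robot.IKError and nothing moves.
- robot.close_job(): hands the job in; it is judged then, once.
The state is a dict: "t": time; "joint_pos": joint angles; "joint_velocities": joint speeds; "effort": joint torques, N m; "tcp_pos": TCP position; "tcp_rot": TCP orientation; "wrist_force": force on the tool from outside, world axes, zero at the start; "torque": the same for the moment, N m; "opening": opening from 0.0 (shut) to 1.0 (fully open); "gripper_force": force on a finger pad.
Only numpy, scipy, OpenCV 4.12 (cv2) and the standard library are available. Lean on these libraries where they do the work, as an engineer would, in place of code of your own. Each camera call takes 0.05 s, during which the arm holds its last target. There are 200 camera calls.

## Working session

There is one attempt and no reset: what is moved stays moved. The work goes in short steps, each a Python script; the robot and the scene stay as the last script left them, time stands still between calls to the robot, and variables do not carry over. Pictures are saved under pics/ and viewed, at most 10 in all, crops included, and the job is handed in when it is done.

```bash
ls; mkdir -p pics
python3 - <<'E'
from plant import robot
import cv2,numpy as np
s=robot.sense();print(s['t'],s['tcp_pos'],s['tcp_rot'],robot.nose_length,s['wrist_force'])
ims=[]
for n in ('top','side'):
    f=robot.grab_frame(n); np.savez('f_%s.npz'%n,**f)
    ims.append(f['image'][:,:,::-1]); print(n,f['fx'],f['cx'],f['cy'],f['R'].round(3).tolist(),f['t'].round(3).tolist())
for n,i in zip(('top','side'),ims): cv2.imwrite('pics/%s0.png'%n,cv2.resize(i,(768,576)))
E
```

```text
pics
0.0 [ 0.14839654 -0.65782606  0.20503141] [-3.13956929e+00  2.36260333e-05  2.21829325e-01] 0.011 [ 0.14227949  0.66059958 -0.09682587]
top 456.23856117965175 254.25873734959177 191.43185540525056 [[0.017, -0.999, 0.033], [-0.982, -0.023, -0.189], [0.19, -0.03, -0.981]] [0.057, 0.595, 1.453]
side 490.5073026055056 248.6399814883741 193.63786520994105 [[0.116, 0.993, -0.015], [0.722, -0.095, -0.685], [-0.682, 0.068, -0.728]] [-0.166, -0.365, 1.73]
```

View pics/top0.png

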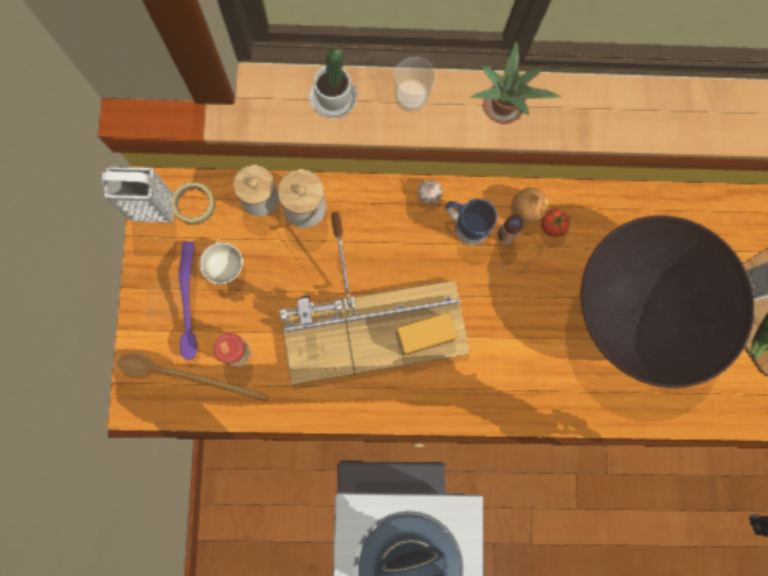

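View pics/side0.png

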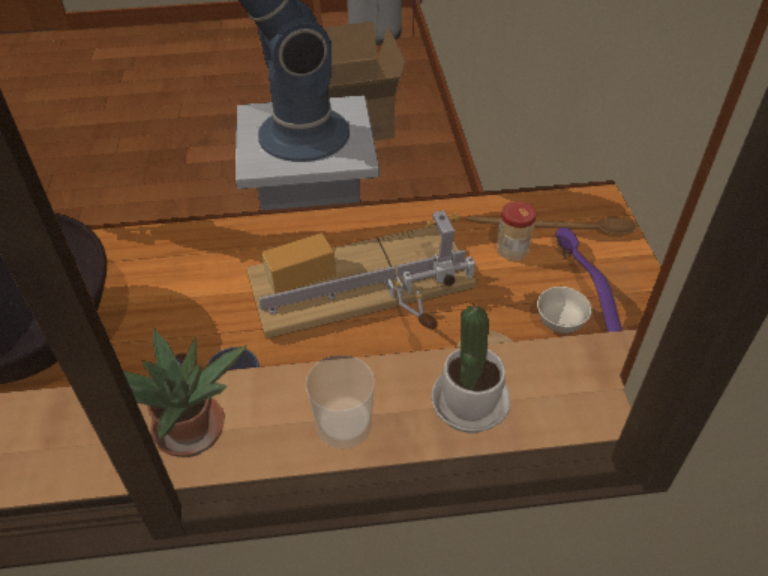

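The top view shows the board spanning px (287–468, 283–383), the orange cheese at (427,333), the raised flag and stop at about (305,310), the jam jar at (230,348) and the ramekin at (221,262). The side view shows the flag upright at (445,240) and the bow thrown back.

```bash
cat > h.py <<'E'
import numpy as np,cv2
def cloud(f):
    v,u=np.mgrid[0:384,0:512]; z=f['range_z']
    c=np.stack([(u-f['cx'])/f['fx']*z,(v-f['cy'])/f['fy']*z,z],-1)
    return (c-f['t'])@f['R'], z>0
def rect(P):
    (c,s,a)=cv2.minAreaRect((P[:,:2]*1000).astype(np.float32)); return np.round(c,1),np.round(s,1),round(a,2)
E
python3 - <<'E'
from h import *
C={}
for n in('top','side'):
    f=dict(np.load('f_%s.npz'%n)); W,ok=cloud(f); C[n]=W
    I=cv2.cvtColor(f['image'],cv2.COLOR_RGB2HSV); C[n+'i']=I
    X,Y,Z=W[...,0],W[...,1],W[...,2]
    reg=ok&(X>.4)&(X<.85)&(Y>-.3)&(Y<.35)
    b=reg&(Z>.02)&(Z<.036)&(X<.75)
    l,lab,st,cen=cv2.connectedComponentsWithStats(b.astype(np.uint8)); k=1+st[1:,4].argmax()
    big=lab==k; print(n,'board',rect(W[big]),np.median(Z[big]),big.sum())
    ch=reg&(Z>.082)&(Z<.098)&(I[...,1]>150)&(I[...,0]>10)&(I[...,0]<28)
    l,lab,st,cen=cv2.connectedComponentsWithStats(ch.astype(np.uint8)); k=1+st[1:,4].argmax()
    print('cheese',rect(W[lab==k]),np.median(Z[lab==k]),st[k])
    h=reg&(Z>.07)&~(lab==k)
    l,lab,st,cen=cv2.connectedComponentsWithStats(h.astype(np.uint8))
    for i in range(1,l):
        if st[i,4]>15:
            P=W[lab==i]; print(' tall',st[i],P.min(0).round(3),P.max(0).round(3),np.median(P,0).round(3))
    if n=='top': print('tablez',np.median(Z[reg&(Z<.015)]))
f=dict(np.load('f_top.npz')); cv2.imwrite('pics/top_c.png',cv2.resize(f['image'][170:270,130:330,::-1],(800,400),interpolation=cv2.INTER_CUBIC))
f=dict(np.load('f_side.npz')); cv2.imwrite('pics/side_c.png',cv2.resize(f['image'][130:225,160:360,::-1],(800,380),interpolation=cv2.INTER_CUBIC))
E
```

```text
top board (array([501. ,  80.8]), array([170.3, 400.2]), 10.76) 0.027931623794165358 4455
cheese (array([492.3, -28.6]), array([ 58.6, 118.1]), 18.41) 0.08986536089443994 [265 209  40  27 653]
 tall [169 111  15  27 293] [0.766 0.31  0.07 ] [0.85  0.35  0.123] [0.803 0.333 0.101]
 tall [185 113  32  34 823] [0.74  0.2   0.071] [0.839 0.299 0.145] [0.783 0.247 0.121]
 tall [349 128  13  12  93] [ 0.779 -0.288  0.07 ] [ 0.819 -0.248  0.096] [ 0.797 -0.269  0.075]
 tall [298 133  34  25 264] [ 0.71  -0.182  0.07 ] [ 0.791 -0.075  0.106] [ 0.766 -0.128  0.09 ]
 tall [221 141   9  39 139] [0.623 0.152 0.071] [0.739 0.179 0.152] [0.704 0.166 0.13 ]
 tall [335 143  15  15 155] [ 0.713 -0.239  0.07 ] [ 0.754 -0.198  0.112] [ 0.731 -0.216  0.104]
 tall [194 199  19  18 186] [0.495 0.199 0.07 ] [0.553 0.254 0.166] [0.519 0.227 0.157]
tablez -0.000500753925732584
side board (array([514.9,  10.7]), array([174.6, 250.8]), 10.19) 0.03032967111488171 1835
cheese (array([492.2, -25.6]), array([ 62.5, 118.2]), 19.12) 0.09218960134809678 [175 155  47  29 731]
 tall [284 140  22  42 460] [0.493 0.202 0.07 ] [0.555 0.259 0.167] [0.54  0.232 0.142]
 tall [175 166  48  21 177] [ 0.486 -0.09   0.07 ] [0.539 0.038 0.097] [ 0.516 -0.029  0.077]
 tall [272 194  20  25 162] [0.635 0.154 0.073] [0.739 0.183 0.151] [0.705 0.166 0.137]
 tall [325 220  17   9  95] [0.742 0.257 0.119] [0.771 0.296 0.128] [0.76  0.273 0.124]
 tall [138 231  22  12  55] [ 0.707 -0.176  0.094] [ 0.735 -0.128  0.107] [ 0.716 -0.158  0.102]
 tall [158 233  15  12  98] [ 0.709 -0.134  0.07 ] [ 0.752 -0.098  0.107] [ 0.719 -0.114  0.089]
 tall [117 235   7   9  38] [ 0.711 -0.225  0.104] [ 0.739 -0.21   0.11 ] [ 0.722 -0.217  0.107]
```

View pics/top_c.png

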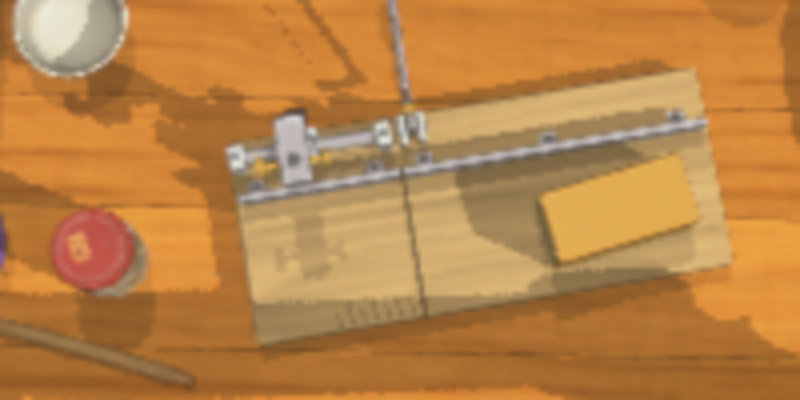

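View pics/side_c.png

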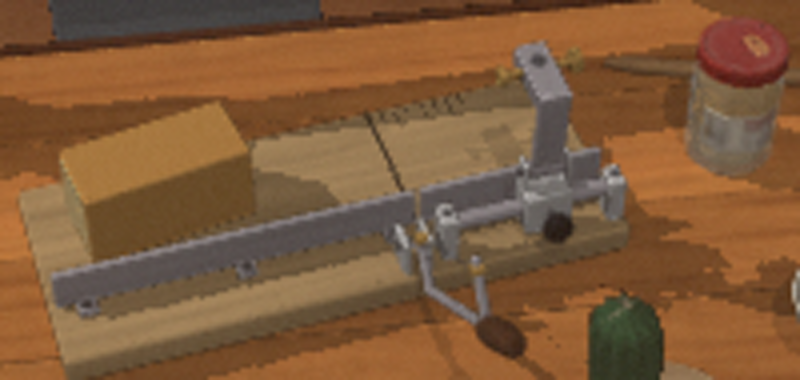

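The crops show the flag standing upright at top (292,148) and side (545,100), foot pointing forward. The carriage is on the rail in front of the black knob. The fence is clear, with the cheese askew in front of it. Next I'll measure the hinge y and flag angle.

```bash
cat >> h.py <<'E'
YAW=np.radians(10.76); O=np.array([.4982,.0955,0])
RC=np.array([[np.cos(YAW),-np.sin(YAW),0],[np.sin(YAW),np.cos(YAW),0],[0,0,1]])
def c2w(p): return O+RC@np.asarray(p,float)
def w2c(W): return (W-O)@RC
E
python3 - <<'E'
from h import *
for n in('top','side'):
    W,ok=cloud(dict(np.load('f_%s.npz'%n))); P=w2c(W[ok])
    near=(P[:,0]>-20e-3)&(P[:,0]<.12)&(P[:,1]>.07)&(P[:,1]<.17)
    print(n)
    for z0 in np.arange(.07,.18,.008):
        q=P[near&(P[:,2]>=z0)&(P[:,2]<z0+.008)]
        if len(q)>2: print(round(z0,3),len(q),'x',(np.percentile(q[:,0],[2,50,98])*1e3).round(1),'y',(np.percentile(q[:,1],[2,25,50,75,98])*1e3).round(1))
    # fence + channel checks
    q=P[(P[:,2]>.048)&(P[:,2]<.066)&(P[:,1]>-.2)&(P[:,1]<-.0)&(P[:,0]>.01)&(P[:,0]<.06)]
    print('fence x',(np.percentile(q[:,0],[5,50,95])*1e3).round(1))
E
```

```text
top
0.07 4 x [56.9 67.  77.2] y [110.5 110.5 112.2 114.6 116.7]
0.078 4 x [58.2 63.5 67.9] y [108.2 109.2 110.6 111.8 112.2]
0.086 7 x [57.1 59.5 67.1] y [108.3 110.5 114.  128.3 143.1]
0.094 6 x [60.2 63.3 67.9] y [110.  111.6 114.5 133.4 140.1]
0.15 89 x [22.8 42.2 74. ] y [ 99.  117.8 124.9 132.7 153.3]
0.158 72 x [24.  41.5 69.1] y [110.2 119.7 126.1 132.1 152.7]
fence x [30.2 32.4 35.5]
side
0.07 73 x [57.7 69.1 79.5] y [111.  119.1 126.9 136.6 143.8]
0.078 10 x [64.  67.2 76.9] y [112.2 113.8 128.8 143.1 145.1]
0.086 36 x [58.6 68.2 73.1] y [111.4 118.2 126.1 135.3 144.3]
0.094 23 x [61.6 67.7 71.3] y [111.8 116.5 123.9 136.2 144.8]
0.102 19 x [63.9 69.  71.7] y [117.2 120.5 126.  132.3 140.9]
0.11 14 x [65.8 69.2 72.4] y [118.1 122.1 126.6 132.5 137.3]
0.118 20 x [64.9 70.3 73.3] y [117.8 120.8 128.  133.4 138.6]
0.126 17 x [68.5 71.  73.4] y [117.1 121.4 126.6 132.  138. ]
0.134 18 x [69.3 72.  73.5] y [117.3 122.5 128.8 133.1 137.2]
0.142 23 x [37.5 71.8 75.9] y [117.1 118.7 125.7 133.4 146.8]
0.15 73 x [27.9 46.1 75.1] y [102.1 117.5 121.4 139.4 156.5]
0.158 133 x [23.5 45.1 73.1] y [104.  121.4 126.8 133.3 155.7]
fence x [29.1 33.8 37.3]
```

```bash
cat >> h.py <<'E'
HY=.1255; HX,HZ=.064,.086; NOSE=.011; DOWN=[np.pi,0,YAW]
def E(th,r=.058,g=0.): # fingertip lower front edge on the arm's back face -> TCP
    x=HX-r*np.cos(th)+(.005+g)*np.sin(th); z=HZ+r*np.sin(th)+(.005+g)*np.cos(th)
    return c2w([x+.011,HY,z+NOSE])
E
python3 - <<'E'
from h import *
from plant import robot
p=robot.sense()['tcp_pos']; robot.grip(0.)
robot.move_straight([p[0],p[1],.36],vel=.3)
a=E(1.62,g=.03); robot.goto([a[0],a[1],.30],DOWN)
s=robot.sense(); print(s['t'],s['tcp_pos'],c2w([0,0,0]),s['wrist_force'].round(2),s['opening'])
robot.move_straight(a,vel=.15); F0=robot.sense()['wrist_force']; print(F0.round(2))
for th in np.arange(1.62,.05,-.13):
    hit=robot.move_straight(E(th),vel=.07,contact_N=20)
    s=robot.sense(); print(round(th,2),hit,round(s['t'],1),(RC.T@(s['wrist_force']-F0)).round(1),(s['tcp_pos']-E(th)).round(4))
    if hit: break
f=robot.grab_frame('side'); cv2.imwrite('pics/side1.png',cv2.resize(f['image'][100:240,140:360,::-1],(792,504)))
E
```

```text
5.0167 [0.58610805 0.23894029 0.29990275] [0.4982 0.0955 0.    ] [-0.11  0.27 -0.42] 0.0017714815649776698
[-0.19 -0.48 -0.59]
1.62 False 6.7 [-0.3 -0.3  0.6] [ 0.0001 -0.0002  0.0004]
1.49 False 7.0 [ 0.6 -0.3 -0.2] [-0.0003  0.      0.    ]
1.36 False 7.2 [0.7 0.1 0.8] [-0.0004  0.     -0.    ]
1.23 False 7.5 [1.2 1.2 0. ] [-0.0004 -0.     -0.0001]
1.1 False 7.8 [0.8 1.  1.3] [-0.0003 -0.0001 -0.0001]
0.97 False 8.0 [-0.1  0.7  0.6] [-0.0002 -0.0001 -0.0001]
0.84 False 8.3 [0.7 0.2 0.4] [-0.0004 -0.0001 -0.0002]
0.71 False 8.5 [0.9 0.4 1. ] [-0.0005 -0.0002 -0.0004]
0.58 False 8.8 [ 0.9 -0.5  0.8] [-0.0006  0.0001 -0.0002]
0.45 True 9.0 [-3.2 -0.9  7.2] [-0.004  -0.0006  0.0021]
```

View pics/side1.png

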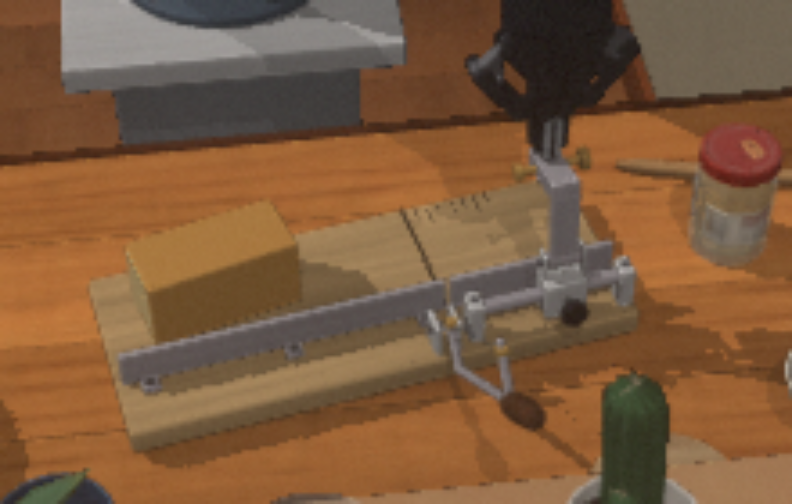

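The flag still stands upright at (560,200), with the fingers in front of and above its foot at about (550,135). I'll measure where the fingertips and flag actually are.

Run:
```python
from h import *
from plant import robot
s=robot.sense(); print('tcp cutter',w2c(s['tcp_pos']).round(4),s['tcp_rot'].round(3),RC.T@s['wrist_force'])
for n in('side','top'):
    f=robot.grab_frame(n); np.savez('f1_%s.npz'%n,**f); W,ok=cloud(f); P=w2c(W); I=cv2.cvtColor(f['image'],cv2.COLOR_RGB2HSV)
    m=ok&(P[...,0]>-.06)&(P[...,0]<.12)&(P[...,1]>.07)&(P[...,1]<.17); print(n)
    for z0 in np.arange(.06,.26,.008):
        k=m&(P[...,2]>=z0)&(P[...,2]<z0+.008); q=P[k]
        if len(q)>2: print(round(z0,3),len(q),'x',(np.percentile(q[:,0],[2,25,50,75,98])*1e3).round(0),'y',(np.percentile(q[:,1],[2,50,98])*1e3).round(0),'V',np.percentile(I[k][:,2],[10,50,90]))
```

```text
tcp cutter [0.0209 0.1256 0.1288] [3.137 0.008 0.187] [-3.64337241 -0.98139828  6.58782347]
side
0.06 128 x [31. 64. 69. 77. 97.] y [ 73. 116. 168.] V [ 49.4 112.  136.3]
0.068 70 x [56. 63. 70. 76. 79.] y [112. 127. 144.] V [107.9 120.5 156.1]
0.076 17 x [62. 66. 69. 71. 79.] y [111. 130. 146.] V [ 90.2 114.  123.8]
0.084 26 x [62. 67. 69. 69. 71.] y [110. 125. 145.] V [ 88.  98. 109.]
0.092 39 x [58. 64. 66. 68. 72.] y [112. 127. 145.] V [ 89.8 101.  144.2]
0.1 20 x [63. 65. 66. 67. 69.] y [116. 127. 138.] V [ 91.   93.  102.7]
0.108 24 x [58. 63. 64. 66. 69.] y [118. 127. 139.] V [ 90.   93.5 125. ]
0.116 17 x [61. 64. 65. 66. 68.] y [119. 128. 138.] V [ 90.6  92.  101. ]
0.124 20 x [61. 62. 65. 65. 67.] y [118. 126. 138.] V [91.  92.  95.6]
0.132 20 x [59. 61. 62. 64. 66.] y [119. 126. 138.] V [ 89.9  92.  102.2]
0.14 35 x [18. 31. 58. 61. 65.] y [102. 125. 154.] V [ 90.4  96.  121.6]
0.148 78 x [17. 27. 32. 59. 64.] y [102. 123. 157.] V [ 93.7 106.5 140.3]
0.156 89 x [24. 33. 44. 55. 63.] y [117. 127. 152.] V [ 79.4 132.  142. ]
0.164 22 x [17. 27. 29. 30. 33.] y [114. 125. 142.] V [49.  70.5 97.8]
0.172 31 x [15. 25. 29. 31. 35.] y [115. 123. 141.] V [45. 55. 89.]
0.18 28 x [14. 25. 29. 31. 34.] y [114. 124. 140.] V [39. 56. 87.]
0.188 23 x [20. 27. 30. 31. 33.] y [115. 127. 139.] V [39.  55.  80.2]
0.196 35 x [22. 28. 31. 33. 36.] y [104. 131. 157.] V [37. 40. 55.]
0.204 87 x [10. 25. 31. 32. 35.] y [ 97. 123. 162.] V [36.6 39.  43. ]
0.212 68 x [10. 23. 31. 33. 36.] y [ 90. 138. 167.] V [35. 39. 50.]
0.22 66 x [12. 29. 32. 35. 39.] y [ 83. 132. 168.] V [35. 38. 42.]
0.228 77 x [17. 29. 33. 38. 40.] y [ 78. 132. 169.] V [35. 37. 40.]
0.236 74 x [22. 30. 32. 36. 40.] y [ 73. 117. 170.] V [34. 38. 50.]
0.244 92 x [12. 26. 31. 34. 41.] y [ 71. 107. 169.] V [34.  38.  63.7]
0.252 96 x [17. 27. 32. 36. 42.] y [ 75. 113. 164.] V [33.  36.5 94. ]
top
```

Run:
```python
from h import *
from plant import robot
f=robot.grab_frame('wrist'); s=dict(np.load('f1_side.npz'))['image'][95:195,255:335]
a=cv2.resize(f['image'],(480,360)); b=cv2.resize(s,(288,360),interpolation=cv2.INTER_CUBIC)
cv2.imwrite('pics/mix.png',np.hstack([a,b])[:,:,::-1])
z=f['range_z']; print(np.percentile(z[z>0],[1,10,50]))
```

```text
[0.05602562 0.07270239 0.26690392]
```

View pics/mix.png

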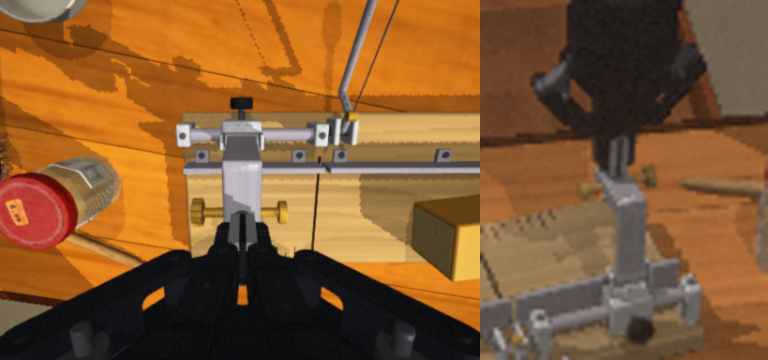

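The wrist view shows the fingers at the foot's free end (245,235), beyond the thumbscrew (190–288,210). The side crop shows the flag only slightly past upright. So the fingers rode over the top, and I'll back off and measure the true fingertip height.

Run:
```python
from h import *
from plant import robot
s=robot.sense(); print(s['opening'],s['gripper_force'],s['wrist_force'].round(1))
p=s['tcp_pos']; robot.move_straight([p[0],p[1],.24],vel=.15)
s=robot.sense(); T=w2c(s['tcp_pos']); print(T.round(4),s['tcp_rot'].round(4),s['opening'],s['t'])
f=robot.grab_frame('side'); W,ok=cloud(f); P=w2c(W)
m=ok&(abs(P[...,0]-T[0])<.08)&(abs(P[...,1]-T[1])<.06)&(P[...,2]>.14)&(P[...,2]<.34)
for z0 in np.arange(.14,.3,.006):
    q=P[m&(P[...,2]>=z0)&(P[...,2]<z0+.006)]
    if len(q)>1: print(round(z0,3),len(q),'x',(np.percentile(q[:,0],[2,50,98])*1e3).round(0),'y',(np.percentile(q[:,1],[2,50,98])*1e3).round(0))
```

```text
-0.00021777113497928685 3.357425043359399 [-4.  -1.1  5.7]
[0.0204 0.1251 0.239 ] [3.1374 0.0081 0.1868] -0.0011899663880941525 10.0833
0.14 28 x [25. 61. 65.] y [102. 127. 153.]
0.146 50 x [19. 35. 63.] y [101. 118. 157.]
0.152 93 x [13. 30. 63.] y [103. 127. 157.]
0.158 47 x [20. 48. 64.] y [117. 128. 139.]
0.266 6 x [22. 29. 32.] y [122. 125. 131.]
0.272 19 x [18. 29. 33.] y [117. 129. 140.]
0.278 20 x [15. 29. 32.] y [114. 121. 139.]
0.284 29 x [17. 27. 34.] y [113. 123. 140.]
0.29 23 x [14. 29. 34.] y [114. 125. 139.]
0.296 24 x [17. 29. 32.] y [114. 127. 142.]
```

The real fingertips are about 29 mm *above* the reported TCP: 0.267 against 0.239 in free air. The contact on the foot top gives the same figure. x and y agree. I'll repeat the arc with that offset.

```bash
sed -i 's/NOSE=.011/NOSE=-.029/' h.py
python3 - <<'E'
from h import *
from plant import robot
print(robot.nose_length)
a=E(1.6,g=.03); robot.move_straight([a[0],a[1],.235],vel=.15,attitude=DOWN)
robot.move_straight(a,vel=.15); robot.sleep(.2); F0=robot.sense()['wrist_force']
for th in np.arange(1.6,.1,-.12):
    hit=robot.move_straight(E(th),vel=.06,contact_N=20)
    s=robot.sense(); print(round(th,2),hit,round(s['t'],1),(RC.T@(s['wrist_force']-F0)).round(1),(RC.T@(s['tcp_pos']-E(th))*1e3).round(1))
    if hit: break
f=robot.grab_frame('side'); P=w2c(cloud(f)[0]); m=(abs(P[...,1]-HY)<.03)&(P[...,0]>-.03)&(P[...,0]<.1)&(P[...,2]>.095); q=P[m]
for z0 in np.arange(.096,.17,.008):
    k=q[(q[:,2]>=z0)&(q[:,2]<z0+.008)]
    if len(k): print(round(z0,3),len(k),(np.percentile(k[:,0],[2,50,98])*1e3).round(0))
E
```

```text
0.011
1.6 False 12.7 [ 0.8 -0.5  0. ] [ 0.1 -0.2  0.2]
1.48 False 13.0 [ 0.8 -1.1 -0.5] [-0.2 -0.   0. ]
1.36 False 13.2 [ 1.  -0.2 -0.3] [-0.5  0.  -0. ]
1.24 False 13.5 [ 0.7 -0.   0.5] [-0.8 -0.  -0.1]
1.12 False 13.8 [ 0.4 -0.2  0.3] [-0.8 -0.1 -0.3]
1.0 False 14.0 [-0.1 -1.4 -0.5] [-0.8 -0.  -0.3]
0.88 False 14.3 [ 1.1 -0.3 -0.3] [-0.8 -0.1 -0.4]
0.76 False 14.6 [ 0.2 -0.1  0.3] [-0.7 -0.1 -0.4]
0.64 False 14.8 [ 0.3 -0.3 -0.4] [-0.7 -0.1 -0.4]
0.52 False 15.1 [ 0.4 -1.1  0.2] [-0.7 -0.1 -0.5]
0.4 False 15.4 [ 0.7  1.  -0.8] [-0.6 -0.1 -0.5]
0.28 False 15.6 [ 0.2  0.6 -0.6] [-0.6 -0.1 -0.5]
0.16 False 15.9 [0.2 0.5 0.1] [-0.5 -0.1 -0.5]
0.096 52 [-3. 38. 67.]
0.104 16 [15. 26. 30.]
0.112 25 [12. 25. 30.]
0.12 25 [15. 25. 30.]
0.128 18 [15. 27. 30.]
0.136 27 [23. 27. 32.]
0.144 58 [ 8. 28. 33.]
0.152 56 [ 6. 27. 32.]
0.16 34 [ 6. 30. 35.]
0.168 28 [25. 33. 35.]
```

Run:
```python
from h import *
from plant import robot
F0=robot.sense()['wrist_force']
for th in (.06,0,-.06,-.12):
    hit=robot.move_straight(E(th),vel=.03,contact_N=7)
    s=robot.sense(); print(th,hit,round(s['t'],1),(RC.T@(s['wrist_force']-F0)).round(1),w2c(s['tcp_pos']).round(4))
    if hit: break
p=s['tcp_pos']; robot.move_straight([p[0],p[1],.2],vel=.2,attitude=DOWN)
b=c2w([-.02,.03,.2]); robot.move_straight(b,vel=.3)
s=robot.sense(); print(s['t'],s['wrist_force'].round(2))
f=robot.grab_frame('side'); np.savez('f2_side.npz',**f); P=w2c(cloud(f)[0])
m=(abs(P[...,1]-HY)<.04)&(P[...,0]>-.03)&(P[...,0]<.1)&(P[...,2]>.075)&(P[...,2]<.13); q=P[m]
for x0 in np.arange(-.02,.09,.01):
    k=q[(q[:,0]>=x0)&(q[:,0]<x0+.01)]
    if len(k): print('x',round(x0,3),len(k),'z',(np.percentile(k[:,2],[10,50,95])*1e3).round(1),'y',(np.percentile(k[:,1],[5,50,95])*1e3).round(0))
cv2.imwrite('pics/side2.png',cv2.resize(f['image'][90:240,140:360,::-1],(792,540)))
```

```text
0.06 True 16.2 [-0.8 -1.2  6.2] [0.0179 0.1257 0.0658]
17.5417 [0.39 0.24 1.03]
x -0.01 26 z [80.5 91.8 96.1] y [117. 125. 138.]
x 0.0 22 z [83.5 91.6 95.6] y [117. 124. 135.]
x 0.01 21 z [90.2 94.6 96.9] y [118. 131. 138.]
x 0.02 22 z [91.1 93.1 95.5] y [117. 126. 138.]
x 0.03 21 z [90.7 92.9 96. ] y [118. 129. 137.]
x 0.04 24 z [90.  92.8 96.7] y [118. 127. 137.]
x 0.05 26 z [90.3 93.4 97.3] y [114. 129. 143.]
x 0.06 71 z [76.5 90.4 97.5] y [112. 127. 144.]
x 0.07 13 z [75.4 88.  98.5] y [113. 121. 141.]
```

View pics/side2.png

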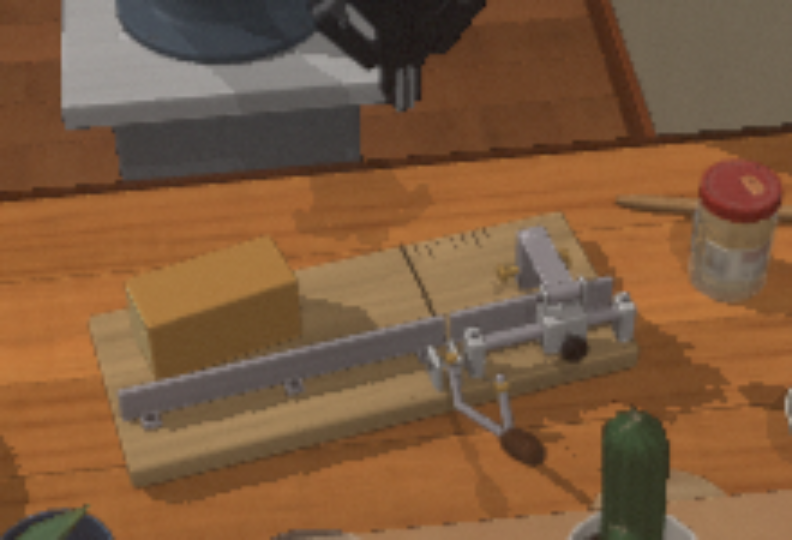

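The flag now lies level over the fence at (545,265), its arm top at z≈0.091, with the foot and brass thumbscrew tip (505,275) in the channel. Next: square the cheese against the fence with both fingers spread along it.

```bash
cat >> h.py <<'E'
def press_log(robot,F0,lab=''):
    s=robot.sense(); print(lab,round(s['t'],1),'F',(RC.T@(s['wrist_force']-F0)).round(1),'tcp',(w2c(s['tcp_pos'])*1e3).round(1)); return s
E
python3 - <<'E'
from h import *
from plant import robot
Z=.004   # open fingertips about 40 mm above the TCP -> tips near z .044
for x in(-.095,-.09,-.085): print(x,robot.inverse_kinematics(c2w([x,-.121,Z]),DOWN) is not None)
robot.grip(.85)
robot.move_straight(c2w([-.09,-.121,.2]),vel=.3,attitude=DOWN)
robot.sleep(.2)
f=robot.grab_frame('side'); P=w2c(cloud(f)[0]); T=w2c(robot.sense()['tcp_pos'])
I=f['image'].max(-1)
m=(abs(P[...,0]-T[0])<.03)&(abs(P[...,1]-T[1])<.075)&(P[...,2]>.13)&(P[...,2]<.33)
for z0 in np.arange(.16,.3,.008):
    q=P[m&(P[...,2]>=z0)&(P[...,2]<z0+.008)]
    if len(q)>1: print(round(z0,3),len(q),'x',(np.percentile(q[:,0],[2,50,98])*1e3).round(0),'y',(np.percentile(q[:,1],[2,50,98])*1e3).round(0))
print(T,robot.sense()['t'])
E
```

```text
-0.095 True
-0.09 True
-0.085 True
0.232 4 x [-99. -86. -82.] y [-150.  -80.  -77.]
0.24 25 x [-97. -82. -76.] y [-164.  -80.  -70.]
0.248 29 x [-93. -82. -76.] y [-167. -154.  -67.]
0.256 33 x [-95. -82. -77.] y [-166. -153.  -68.]
0.264 33 x [-98. -81. -77.] y [-166.  -81.  -69.]
0.272 27 x [-94. -81. -78.] y [-170.  -80.  -66.]
0.28 76 x [-102.  -81.  -75.] y [-182. -156.  -52.]
0.288 107 x [-101.  -81.  -75.] y [-184.  -84.  -50.]
0.296 97 x [-104.  -79.  -71.] y [-182. -132.  -50.]
[-0.08941548 -0.11961226  0.2000787 ] 19.2333
```

Run:
```python
from h import *
from plant import robot
Z=.012
robot.move_straight(c2w([-.09,-.121,Z]),vel=.2,attitude=DOWN); robot.sleep(.2)
F0=robot.sense()['wrist_force']; press_log(robot,F0,'start')
for x in np.arange(-.08,-.029,.006):
    hit=robot.move_straight(c2w([x,-.121,Z]),vel=.04,contact_N=14); press_log(robot,F0,(round(x,3),hit))
    if hit: break
f=robot.grab_frame('top'); W,ok=cloud(f); P=w2c(W); I=cv2.cvtColor(f['image'],cv2.COLOR_RGB2HSV)
k=ok&(P[...,2]>.082)&(P[...,2]<.098)&(I[...,1]>150)&(I[...,0]>10)&(I[...,0]<28)&(abs(P[...,0])<.1)&(P[...,1]<.1)&(P[...,1]>-.25)
print(k.sum(),rect(P[k]))
```

```text
start 20.5 F [0. 0. 0.] tcp [ -89.4 -121.3   12.8]
(np.float64(-0.08), False) 20.9 F [ 0.5 -1.1 -0.7] tcp [ -79.6 -121.    12.1]
(np.float64(-0.074), False) 21.2 F [-0.4 -1.5 -0.7] tcp [ -73.7 -120.9   12. ]
(np.float64(-0.068), False) 21.5 F [-0.2 -0.4 -0.3] tcp [ -67.4 -121.    12.1]
(np.float64(-0.062), False) 21.8 F [-1.6 -0.4 -2.2] tcp [ -62.  -121.    11.9]
(np.float64(-0.056), False) 22.1 F [-2.3 -0.3 -0.9] tcp [ -55.5 -121.    12. ]
(np.float64(-0.05), False) 22.4 F [-0.7 -1.4 -1.8] tcp [ -49.3 -120.9   12.1]
(np.float64(-0.044), False) 22.7 F [-1.8 -0.8 -1.3] tcp [ -43.3 -120.9   12.1]
(np.float64(-0.038), False) 23.0 F [-6.3 -1.   1.3] tcp [ -39.9 -121.1   11.6]
(np.float64(-0.032), True) 23.2 F [-1.2 -1.5 -2.1] tcp [ -42.1 -121.7   10. ]
141 (array([  2.5, -77.8]), array([31.5, 53.3]), 89.05)
```

Run:
```python
from h import *
from plant import robot
robot.move_straight(c2w([-.055,-.121,.012]),vel=.1,attitude=DOWN)
robot.move_straight(c2w([-.055,-.121,.11]),vel=.2)
robot.grip(.2)
best=None
for q in(-np.pi/2,np.pi/2):
    j=robot.inverse_kinematics(c2w([0.,-.222,.11]),[np.pi,0,YAW+q]); print(q,None if j is None else np.round(j,2))
    if j is not None:
        d=abs(np.array(j)-robot.sense()['joint_pos']).max()
        if best is None or d<best[0]: best=(d,q)
R=[np.pi,0,YAW+best[1]]; open('rot.txt','w').write(str(best[1]))
robot.goto(c2w([0.,-.222,.11]),R)
robot.sleep(.2); T=w2c(robot.sense()['tcp_pos']); print(T,robot.sense()['t'])
for n in('side','top'):
    f=robot.grab_frame(n); W,ok=cloud(f); P=w2c(W); I=cv2.cvtColor(f['image'],cv2.COLOR_RGB2HSV)
    k=ok&(P[...,2]>.082)&(P[...,2]<.098)&(I[...,1]>150)&(I[...,0]>10)&(I[...,0]<28)&(abs(P[...,0])<.1)&(P[...,1]<.1)&(P[...,1]>-.25)
    print(n,k.sum(),rect(P[k]))
    if n=='side':
        m=(abs(P[...,0]-T[0])<.06)&(abs(P[...,1]-T[1])<.04)&(P[...,2]>.10)&(P[...,2]<.24)
        for z0 in np.arange(.1,.22,.008):
            q=P[m&(P[...,2]>=z0)&(P[...,2]<z0+.008)]
            if len(q)>1: print(round(z0,3),len(q),'x',(np.percentile(q[:,0],[2,50,98])*1e3).round(0),'y',(np.percentile(q[:,1],[2,50,98])*1e3).round(0))
```

```text
-1.5707963267948966 [-0.12  0.39  0.33  1.94 -0.17  0.84 -2.65]
1.5707963267948966 [ 0.96  0.66 -1.15  1.88  0.69  1.07 -0.28]
[-0.00046083 -0.22180343  0.10964355] 26.0583
side 763 (array([  -1.3, -116.9]), array([ 63.4, 119.1]), 0.63)
0.132 4 x [11. 13. 14.] y [-223. -218. -210.]
0.14 16 x [ 9. 16. 21.] y [-230. -222. -209.]
0.148 14 x [13. 16. 22.] y [-228. -217. -209.]
0.156 20 x [10. 19. 24.] y [-230. -222. -210.]
0.164 11 x [18. 22. 23.] y [-226. -220. -213.]
0.18 11 x [15. 36. 39.] y [-232. -220. -209.]
0.188 14 x [23. 39. 43.] y [-232. -222. -209.]
0.196 12 x [-5. 45. 48.] y [-234. -224. -208.]
0.204 46 x [12. 19. 53.] y [-236. -222. -204.]
0.212 25 x [14. 21. 58.] y [-236. -219. -203.]
top 624 (array([  -2.2, -119.8]), array([ 55.5, 117.6]), 0.13)
```

Run:
```python
from h import *
from plant import robot
R=[np.pi,0,YAW+float(open('rot.txt').read())]; Z=.02
print(np.round(robot.sense()['joint_pos'],2))
for y in(-.21,-.1,-.02):
    j=robot.inverse_kinematics(c2w([.001,y,Z]),R); print(y,None if j is None else np.round(j,2))
robot.move_straight(c2w([0.,-.222,Z]),vel=.2,attitude=R); robot.sleep(.3)
F0=robot.sense()['wrist_force']; np.save('F0.npy',F0); press_log(robot,F0,'start')
for y in np.arange(-.2,-.129,.01):
    x=.001*(y+.2)/.17
    hit=robot.move_straight(c2w([x,y,Z]),vel=.05,contact_N=16); s=press_log(robot,F0,(round(y,3),hit))
    if hit: break
print(np.round(s['tcp_rot'],3),np.round(s['effort'],1))
```

```text
[-0.11  0.39  0.33  1.94 -0.17  0.84 -2.65]
-0.21 [-0.1   0.51  0.29  2.01 -0.23  0.65 -2.61]
-0.1 [-0.5   0.52  0.54  2.09 -0.44  0.65 -2.61]
-0.02 [-0.8   0.56  0.74  2.12 -0.6   0.68 -2.6 ]
start 27.1 F [0. 0. 0.] tcp [   0.7 -222.2   21.1]
(np.float64(-0.2), False) 27.6 F [-0.1 -0.6 -0.2] tcp [ 1.000e-01 -1.997e+02  2.000e+01]
(np.float64(-0.19), False) 28.0 F [-0.   0.2  0.3] tcp [ 1.000e-01 -1.895e+02  2.000e+01]
(np.float64(-0.18), False) 28.4 F [-0.9  0.5 -0.4] tcp [ 1.000e-01 -1.791e+02  1.990e+01]
(np.float64(-0.17), False) 28.7 F [-0.2  0.   0.1] tcp [   0.2 -169.    19.9]
(np.float64(-0.16), False) 29.1 F [-0.9  0.5 -0.1] tcp [   0.2 -159.2   19.9]
(np.float64(-0.15), False) 29.4 F [-0.4  0.5  1.3] tcp [   0.3 -149.3   20. ]
(np.float64(-0.14), False) 29.8 F [-0.1 -0.4 -0.4] tcp [   0.3 -139.3   19.9]
(np.float64(-0.13), False) 30.1 F [ 0.3 -0.7 -0.7] tcp [   0.4 -129.4   19.9]
[ 3.141  0.    -1.382] [ -0.1 -40.8   5.3 -14.6   0.   -0.   -0. ]
```

Run:
```python
from h import *
from plant import robot
s=robot.sense(); print(s['t'],(RC.T@s['wrist_force']).round(2),s['torque'].round(2))
out=[]
for n in('side','top'):
    f=robot.grab_frame(n); W,ok=cloud(f); P=w2c(W); I=cv2.cvtColor(f['image'],cv2.COLOR_RGB2HSV)
    k=ok&(P[...,2]>.082)&(P[...,2]<.1)&(I[...,1]>150)&(I[...,0]>10)&(I[...,0]<28)&(abs(P[...,0])<.1)&(P[...,1]<.12)&(P[...,1]>-.25)
    print(n,k.sum(),rect(P[k]),P[k].min(0).round(3),P[k].max(0).round(3))
    out.append(f['image'][80:240,130:360] if n=='side' else f['image'][150:310,130:360])
cv2.imwrite('pics/push.png',cv2.resize(np.vstack(out),(414,576))[:,:,::-1])
```

```text
30.1 [ 0.69 -0.59 -0.8 ] [ 0.    0.03 -0.05]
side 690 (array([ -1. , -52.1]), array([117.,  63.]), 89.54) [-0.032 -0.111  0.082] [0.031 0.007 0.098]
top 506 (array([ -1. , -48.2]), array([103. ,  56.9]), 89.07) [-0.029 -0.1    0.082] [0.028 0.003 0.099]
```

View pics/push.png

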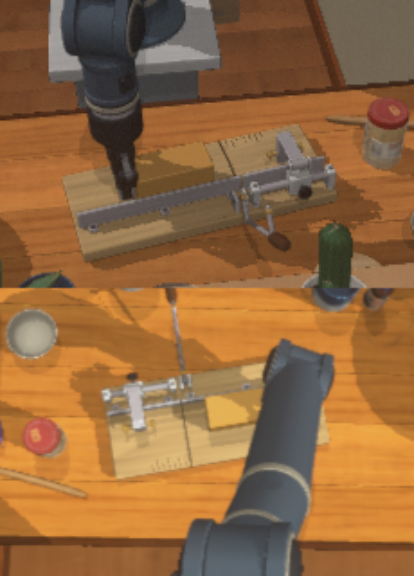

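The side half shows the cheese moving along the fence (175,165) toward the thumbscrew. The top half shows it flush at (235,412), with the arm covering its rear. I'll approach faster to 10 mm short, then use force-monitored millimetre steps.

```bash
cat >> h.py <<'E'
def favg(robot,F0,n=8):
    a=[]
    for _ in range(n): robot.sleep(.02); a.append(robot.sense()['wrist_force'])
    return RC.T@(np.mean(a,0)-F0)
E
python3 - <<'E'
from h import *
from plant import robot
R=[np.pi,0,YAW+float(open('rot.txt').read())]; Z=.02; F0=np.load('F0.npy')
X=lambda y:.001*(y+.2)/.17+.0003
for y in(-.1,-.075,-.052):
    hit=robot.move_straight(c2w([X(y),y,Z]),vel=.06,contact_N=10,attitude=R); press_log(robot,F0,(y,hit))
    if hit: break
base=favg(robot,F0,15); print('base',base.round(2))
if not hit:
  for y in np.arange(-.051,-.015,.001):
    hit=robot.move_straight(c2w([X(y),y,Z]),vel=.02,contact_N=8); F=favg(robot,F0); s=robot.sense()
    print(round(y,3),hit,round(s['t'],1),F.round(1),round(w2c(s['tcp_pos'])[1]*1e3-y*1e3,2))
    if hit or F[1]-base[1]<-3: break
E
```

```text
(-0.1, False) 30.9 F [-0.6 -0.6 -0.5] tcp [  0.8 -99.5  19.9]
(-0.075, False) 31.4 F [-0.9 -0.2  0.1] tcp [  1.  -74.6  20. ]
(-0.052, False) 31.9 F [-0.1  0.4  0.5] tcp [  1.2 -51.6  20. ]
base [-0.37  0.1   0.09]
-0.051 False 32.6 [-0.2 -0.6  0.3] -0.21
-0.05 False 33.0 [-0.6 -3.2  0.7] -0.44
```

Run:
```python
from h import *
from plant import robot
F0=np.load('F0.npy'); Z=.02; X=lambda y:.001*(y+.2)/.17+.0003
for y in np.arange(-.049,-.015,.001):
    hit=robot.move_straight(c2w([X(y),y,Z]),vel=.02,contact_N=8); F=favg(robot,F0,5); s=robot.sense()
    print(round(y,3),hit,round(s['t'],1),F.round(1),round(w2c(s['tcp_pos'])[1]*1e3-y*1e3,2))
    if hit or F[1]<-6: break
```

```text
-0.049 False 33.3 [-0.4 -2.5  1. ] -0.02
-0.048 False 33.6 [-1.1 -2.7  1. ] 0.14
-0.047 False 34.0 [-0.6 -2.2  1.4] 0.17
-0.046 False 34.3 [-0.7 -2.4  1. ] 0.12
-0.045 False 34.6 [-0.7 -2.2  1. ] 0.11
-0.044 False 35.0 [-0.3 -1.8  0.7] 0.11
-0.043 False 35.3 [-1.  -2.5  1. ] 0.14
-0.042 False 35.6 [-0.8 -2.3  0.4] 0.12
-0.041 False 36.0 [-0.5 -2.2  0.7] 0.1
-0.04 False 36.3 [-0.4 -2.5  0.6] 0.07
-0.039 False 36.6 [-1.  -2.2  0.4] 0.1
-0.038 False 37.0 [-0.9 -2.4  0.7] 0.13
-0.037 False 37.3 [-0.6 -2.8  0.3] 0.08
-0.036 False 37.6 [-0.7 -2.5  0.6] 0.07
-0.035 False 38.0 [-1.  -2.4  0.4] 0.09
-0.034 False 38.3 [-1.2 -3.9  0.3] -0.3
-0.033 False 38.6 [-1.3 -6.5  0.9] -1.32
```

The tip was reached at y≈−34: force rose from a steady 2.4 N to 6.5 N. One small step firmer, hold, then check.

Run:
```python
from h import *
from plant import robot
F0=np.load('F0.npy'); Z=.02; y=-.0324
robot.move_straight(c2w([.0018,y,Z]),vel=.01,contact_N=8)
for i in range(6): print(round(robot.sense()['t'],2),favg(robot,F0,8).round(1),(w2c(robot.sense()['tcp_pos'])*1e3).round(2))
def look(n):
    f=robot.grab_frame(n); W,ok=cloud(f); P=w2c(W); I=cv2.cvtColor(f['image'],cv2.COLOR_RGB2HSV)
    k=ok&(P[...,2]>.082)&(P[...,2]<.1)&(I[...,1]>150)&(I[...,0]>10)&(I[...,0]<28)&(abs(P[...,0])<.08)&(P[...,1]<.12)&(P[...,1]>-.25)
    print(n,k.sum(),rect(P[k]),P[k].min(0).round(3),P[k].max(0).round(3))
    m=ok&(P[...,0]>-.005)&(P[...,0]<.05)&(abs(P[...,1]-HY)<.03)&(P[...,2]>.086)&(P[...,2]<.1)&(I[...,1]<90)
    print(' flag y',(np.percentile(P[m][:,1],[3,50,97])*1e3).round(1),'z',(np.median(P[m][:,2])*1e3).round(1))
    return f
f=look('side'); cv2.imwrite('pics/press.png',cv2.resize(f['image'][110:230,160:340,::-1],(792,528),interpolation=cv2.INTER_CUBIC))
```

```text
38.88 [-1.6 -7.6  0.5] [  1.54 -34.32  20.06]
39.02 [-1.8 -7.5  0.6] [  1.52 -34.32  20.05]
39.15 [-1.7 -7.5  0.7] [  1.52 -34.34  20.07]
39.28 [-2.  -7.7  0.4] [  1.54 -34.34  20.07]
39.42 [-1.7 -7.5  0.7] [  1.53 -34.29  20.06]
39.55 [-1.8 -7.7  0.7] [  1.52 -34.32  20.06]
side 647 (array([ 0.8, 41.8]), array([117.4,  62.9]), 88.36) [-0.03  -0.018  0.082] [0.033 0.1   0.098]
 flag y [117.6 126.8 138.7] z 93.5
```

View pics/press.png

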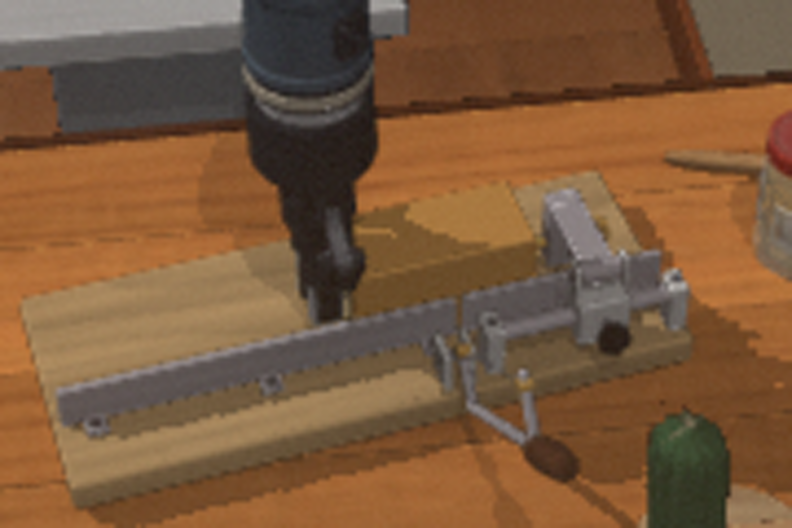

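The cheese's leading end (540,245) bears on the brass tip, held at 7.6 N for 0.7 s. The carriage hasn't moved: flag y is 126.8, as before. I'll retreat along −y and check the seating in both views.

Run:
```python
from h import *
from plant import robot
robot.move_straight(c2w([.0005,-.09,.02]),vel=.08)
robot.move_straight(c2w([0,-.12,.2]),vel=.2); robot.goto(c2w([.0,-.32,.25]),[np.pi,0,YAW-np.pi/2]); print(robot.sense()['t'])
for n in('side','top'):
    f=robot.grab_frame(n); W,ok=cloud(f); P=w2c(W); I=cv2.cvtColor(f['image'],cv2.COLOR_RGB2HSV)
    k=ok&(P[...,2]>.082)&(P[...,2]<.1)&(I[...,1]>150)&(I[...,0]>10)&(I[...,0]<28)&(abs(P[...,0])<.08)&(P[...,1]<.13)&(P[...,1]>-.1)
    q=P[k]; print(n,k.sum(),rect(q),q.min(0).round(4),q.max(0).round(4))
    ys=np.arange(-.01,.1,.012)
    for lab,g in(('front',lambda v:np.percentile(v,3)),('back',lambda v:np.percentile(v,97))):
        e=[g(q[abs(q[:,1]-y)<.006][:,0])*1e3 for y in ys]; print(lab,np.round(e,1),'slope deg',np.degrees(np.polyfit(ys*1e3,e,1)[0]).round(2))
    w=ok&(abs(P[...,2]-.057)<.006)&(P[...,0]>.015)&(P[...,0]<.05)&(I[...,1]<90)&(P[...,1]>-.19)&(P[...,1]<-.03)
    yy=P[w]; print('fence slope',np.degrees(np.polyfit(yy[:,1],yy[:,0],1)[0]).round(2),'x',np.median(yy[:,0]).round(4))
    m=ok&(P[...,0]>-.005)&(P[...,0]<.05)&(abs(P[...,1]-HY)<.03)&(P[...,2]>.086)&(P[...,2]<.1)&(I[...,1]<90)
    print(' flag y',(np.percentile(P[m][:,1],[3,50,97])*1e3).round(1),'z',(np.median(P[m][:,2])*1e3).round(1))
    if n=='top': cv2.imwrite('pics/end.png',cv2.resize(f['image'][170:270,150:330,::-1],(792,440),interpolation=cv2.INTER_CUBIC))
```

```text
42.4917
side 713 (array([ 1.9, 41.7]), array([ 64.3, 117.9]), 1.08) [-0.0314 -0.0175  0.082 ] [0.0335 0.1    0.0988]
front [-26.4 -24.5 -26.3 -26.  -25.3 -24.4 -26.3 -26.5 -24.8 -25.4] slope deg 0.16
back [29.6 30.7 30.3 30.  30.7 28.5 29.3 30.5 29.8 28.6] slope deg -0.52
fence slope -0.15 x 0.034
 flag y [116.9 127.4 138.5] z 93.7
top 651 (array([-0.1, 38.9]), array([118.2,  56.6]), 89.72) [-0.0285 -0.0202  0.0821] [0.0283 0.098  0.0992]
front [-25.5 -26.7 -26.8 -26.6 -26.8 -25.7 -26.1 -26.8 -27.3 -26.4] slope deg -0.27
back [27.2 25.9 27.4 26.1 26.3 26.9 25.5 27.  26.2 24.7] slope deg -0.69
fence slope 0.03 x 0.0327
 flag y [114.4 124.8 135.2] z 90.4
```

View pics/end.png

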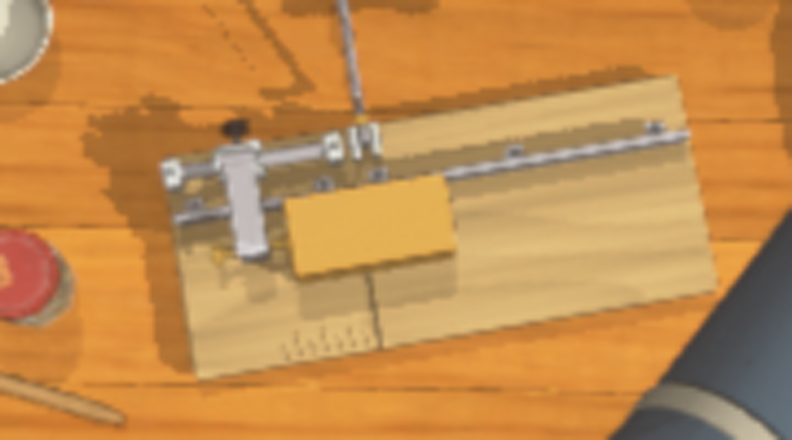

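The final view shows the cheese (370,227) flush along the fence, yaw within about 0.3°. Its end is at the thumbscrew (280,245), the flag is down with its carriage unmoved, and the jar and bowl are in place. Handing in.

```bash
python3 -c "
from plant import robot
print(robot.close_job())"
```

```text
the job is handed in; nothing more can be done
None
```

I handed the job in at about 42 s: the stop flag is down and the cheese is flush on the fence (camera check, about 0.3° and 1 mm), its end held on the thumbscrew tip at about 7.6 N for 0.7 s; the stop showed no measurable shift, and the jars and bowl were not touched, though on the first try the fingers rode over the flag and pressed on its foot at about 7 N.

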